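Turn the potting stand to the watering spout

TASK

Bring the pot with the green shoots directly under the nozzle of the watering spout by pushing the spokes of the revolving stand round with a fingertip, and leave it standing there. The pots just ride along on the disc: do not touch, lift or topple them, and leave everything else on the table where it is.

Things in the scene. Friction and masses are not known exactly. Their poses are not given: they have to be found in the camera images.
- pot_shoots: zinc pot, tapered, 48 mm wide at the foot, 66 mm at the rim, 68 mm tall, about 0.25 kg, standing loose on the wooden disc about 65 mm from the hub; three green shoots rise from its moss to at most 143 mm above its foot. Origin: centre of its underside, z up.
- pot_bulb: zinc pot, tapered, 48 mm wide at the foot, 66 mm at the rim, 68 mm tall, about 0.25 kg, standing loose on the wooden disc about 65 mm from the hub; a brown bulb nose pokes out of its moss to 96 mm above its foot, no leaves. Origin: centre of its underside.
- pot_moss: zinc pot, tapered, 48 mm wide at the foot, 66 mm at the rim, 68 mm tall, about 0.25 kg, standing loose on the wooden disc about 65 mm from the hub; filled with moss only. Origin: centre of its underside.
- turntable: Wooden disc with four level steel spokes (14 mm thick, 21 mm ball ends) along its +x, +y, -x, -y axes, centre line 41 mm above the table, from the rim (105 mm from the axis) to 215 mm from the axis. Turns about its z (up), over two turns either way, with steady friction 0.35 N m (2 N at 180 mm); no spring, no coasting. Origin: on the turning axis at table height.
- stand: The fixed foot: a round plate (85 mm radius, 12 mm high) with a flat bar (36 mm wide, 10 mm high) out to the spout's can along its +x axis, which points away from the robot, at most 0.75 rad to either side. Elsewhere the table below the spokes is free. Origin: on the turning axis at table height.
- hub (a point): Centre of the top of the wooden disc (210 mm across, 18 mm thick, top 50 mm above the table), on the turning axis. Fixed to the foot.
- nozzle (a point): Lower end of the black nozzle (20 mm across), 212 mm above the table, 65 mm from the turning axis: clear above the shoots. It hangs from a level steel pipe (12 mm thick, 240 mm above the table) that runs outward over the spokes to a post on an aluminium can (60 mm across, 100 mm tall) 252 mm from the axis. Fixed to the foot.
- bottle: Loose amber bottle with black cap, 56 mm across, 150 mm tall. Bystander. Origin: centre of its underside.
- loose_bulb: Loose brown flower bulb, 44 mm across, 52 mm tall. Bystander. Origin: centre of its underside.
- trowel: Loose spatula-like trowel, 240 mm long, lying flat along its x axis. Bystander. Origin: under its middle.
- empty_pot: Loose empty zinc pot, 66 mm across, 68 mm tall, standing on the table. Bystander. Origin: centre of its underside.
- ribbon_reel: Loose ribbon reel lying flat, 76 mm across, 22 mm thick. Bystander. Origin: centre of its underside.
Mind the look-alikes: they are no part of the job. What is shaped like the pot_moss but purple is not meant.

How it is judged:
By the outcome, as a careful person would: the job done as asked, in the order asked, and still so for the second after the job is handed in, with the robot touching nothing.
It also fails if it takes over 72 s, if anything falls off the work surface, if the arm or the gripper's body presses on something with over 40 N, if the wrist force passes 120 N, or if a joint passes its speed limit or range.

ROBOT

A 7-joint arm with a two-finger parallel gripper is mounted at the origin on the work surface. World frame = base frame: x ahead of the robot, y to its left, z up, the work surface at z = 0. Lengths are in mm, angles in rad, forces in N, time in s.
With the tool pointing down it reaches from about 400 to 875 mm from the base axis. Payload 4.4 kg.
Tool frame: the origin (TCP) lies at the very end of the fingers, on their centre line; the grasp point (between the pads) lies 19 mm behind it; z points along the fingers, y is the line along which they close (so a half turn about z gives the same grasp; the last joint's range is limited). The gripper opens to 85 mm and grips with 20 to 120 N. Pads are 22 mm wide; open, the fingers measure 114 mm over their backs; the gripper's body (76 mm by 85 mm) begins 54 mm behind the grasp point. The pads swing forward as they close: fully open they stand 13 mm farther back than shut.
Start: joints at [-1.274, 0.628, 0.038, 1.517, -0.027, 0.996, -0.02], TCP at [230.658, 607.713, 231.313] pointing down, gripper open.
Joint ranges: [-3.06, 3.06], [-0.37, 2.12], [-1.25, 1.32], [0.18, 2.47], [-1.1, 4.24], [0.23, 1.98], [-2.94, 2.94]. Speed limits (rad/s): [2.57, 2.57, 3.14, 3.14, 3.14, 3.14, 3.14].

INTERFACE

Orientations are given as [roll, pitch, yaw] about the fixed x, y, z axes, in that order (R = Rz(yaw) Ry(pitch) Rx(roll)).
In Python, from cell import status, get_image, ctrl, models gives the robot as it stands.
- The arm moves only by the shell command python3 -m handwheel 'ROWS' [OPENING]. ROWS is JSON, a list of rows, each an object with "delta_pos": the shift along the world's x, y, z in cm, a list of three; "yaw": the turn about the world's z in rad. A call has 1 to 10 rows; each row shifts and turns the commanded pose from where the row before left it; what a row does not reach is not made up. A row lasts 1/12 s, in which the tool goes at most 41.7 mm and 7.16 degrees, less where a joint would pass 70% of its speed; a pose out of reach is approached as far as the arm can. A call is refused whole if a number of a shift passes 4.17 or a number of a turn 0.125, either way. A call with a gripper value outside its range is refused whole. OPENING is the opening, from -1 (shut) to 1 (fully open), set as the call begins (- or left out, the last holds). The fingers move at their own pace and stop on an object; the grip force is fixed at half the most. Time passes only in rows, so rows that do not move let the fingers close. It gives the time, the measured TCP pose, the force, the opening and the grip force at its end, in the units of the state.
- status.read_state(): the state, without advancing time (a new reading comes with each control period).
- get_image(name): name is "side" or "top" or "wrist"; returns a dict with "color" (384x512x3 uint8, red, green, blue), "z_map" (384x512 float32, mm along the optical axis (not along the pixel's ray), 0 where there is no reading), "fx", "fy", "cx", "cy" (pixels), "position" and "rotation" of the camera in the world; the wrist camera has in their place "hand_eye" (4x4, takes a point from camera to tool coordinates, whose origin is the TCP and whose axes are the flange's). Camera axes: x right, y up, looking along -z (the intrinsics and any distortion apply to the point x, -y, -z); pixel columns grow to the right and rows downward; lengths in mm; the calibration is good to about 2 mm. The wrist camera is an equidistant fisheye: a pixel r from the principal point sees the ray r / f radians off the axis. A picture is of the moment at which its call begins: read the wrist's pose just before it.
- ctrl.finish_job(): hands the job in; it is judged then, once.
Trained networks look in a picture, given as the dict that the camera call returned (one of the last four; its "shot" number tells which), for a name from the list of things; names that differ only in an ending like _2 or _b are one class to them, and where a whole thing is asked for, a point or a joint stands for the part that bears it (a point fixed in the world has none). Each returns a list of dicts, best first, with "score" (0 to 1); they miss things now and then, are a little off and sometimes report something else, mostly with a low value. They report only what shows in the picture. A call takes as long as a camera call. They do not tell look-alikes from the thing itself.
- models.boxes_of(picture, name): "rect" ([left, top, right, bottom] in pixels, round what is visible of it).
The state is a dict: "clock": time; "qpos": joint angles; "qd": joint speeds; "tau": joint torques, N m; "eef_pos": TCP position; "tool_rot": TCP orientation; "force": force on the tool from outside, world axes, zero at the start; "torque": the same for the moment, N m; "width": finger opening in mm; "gripper_force": force on a finger pad.
Only numpy, scipy, OpenCV 4.12 (cv2) and the standard library are available. Lean on these libraries where they do the work, as an engineer would, in place of code of your own. Each camera call takes 0.05 s, during which the arm holds its last target. There are 200 camera calls.

## Working session

There is one attempt and no reset: what is moved stays moved. The work goes in short steps, Python scripts to look and compute and a shell command to move; the robot and the scene stay as the last step left them, time stands still between calls to the robot, and variables do not carry over. Pictures are saved under pics/ and viewed, at most 10 in all, crops included, and the job is handed in when it is done.

```bash
mkdir -p pics; cat > h.py <<'E'
import numpy as np,cv2
from cell import status,get_image,ctrl,models
def pts(p):
    z=p["z_map"];v,u=np.mgrid[:z.shape[0],:z.shape[1]]
    c=np.stack([(u-p["cx"])/p["fx"]*z,-(v-p["cy"])/p["fy"]*z,-z],-1)
    R=np.array(p["rotation"]); 
    return c@R.T+np.array(p["position"])
def save(im,n): cv2.imwrite("pics/"+n,im[...,::-1])
E
python3 - <<'E'
from h import *
s=status.read_state();print(s["clock"],s["eef_pos"],s["tool_rot"],s["width"],s["force"])
ims=[]
for n in("top","side"):
    p=get_image(n);print(n,p["position"],np.round(p["rotation"],3).tolist(),p["fx"],p["cx"],p["cy"],[k for k in p])
    P=pts(p);np.savez(n,P=P,c=p["color"]);ims.append(p["color"])
    for k in["pot_shoots","pot_bulb","pot_moss","turntable","stand","nozzle","bottle","empty_pot","trowel","loose_bulb","ribbon_reel"]:
        for b in models.boxes_of(p,k)[:3]:
            u=int((b["rect"][0]+b["rect"][2])/2);v=int((b["rect"][1]+b["rect"][3])/2)
            print(k,np.round(b["rect"]),round(b["score"],2),np.round(P[min(v,383),min(u,511)]))
save(cv2.resize(np.vstack(ims),(450,600)) if 0 else ims[0],"top.png");save(ims[1],"side.png")
E
```

```text
0.0 [230.4175979  607.07862885 230.38288187] [-3.13961931e+00  3.42537858e-05  2.77882184e+00] 85.03678620200238 [ 0.37077082 -1.20383437  0.07983618]
top [ 3.19364437e+02 -6.53259329e-01  1.67200057e+03] [0.124, -0.014, -1.544] 450.293414386878 252.06575264241698 193.35522041685545 ['color', 'z_map', 'fx', 'fy', 'cx', 'cy', 'position', 'rotation', 'shot']Traceback (most recent call last):
  File "<stdin>", line 6, in <module>
  File "h.py", line 7, in pts
    return c@R.T+np.array(p["position"])
           ~~~~~^~~~~~~~~~~~~~~~~~~~~~~~
ValueError: operands could not be broadcast together with shapes (384,512) (3,)
```

```bash
sed -i 's/R=np.array(p\["rotation"\]);/R=Rotation.from_euler("xyz",p["rotation"]).as_matrix()/; 1a from scipy.spatial.transform import Rotation' h.py
python3 - <<'E'
from h import *
for n in("top","side"):
    p=get_image(n);print(n,np.round(p["position"]),np.round(p["rotation"],3).tolist(),p["fx"])
    P=pts(p);np.savez(n,P=P,c=p["color"]);save(p["color"],n+".png")
    for k in["pot_shoots","pot_bulb","pot_moss","turntable","stand","nozzle","bottle","empty_pot","trowel","loose_bulb","ribbon_reel"]:
        for b in models.boxes_of(p,k)[:3]:
            u=int((b["rect"][0]+b["rect"][2])/2);v=int((b["rect"][1]+b["rect"][3])/2)
            print(k,np.round(b["rect"]),round(b["score"],2),np.round(P[min(v,383),min(u,511)]))
E
```

```text
top [ 3.190e+02 -1.000e+00  1.672e+03] [0.124, -0.014, -1.544] 450.293414386878
pot_shoots [238. 148. 257. 168.] 0.69 [639.   5. 119.]
pot_bulb [265. 138. 287. 154.] 0.63 [684. -95. 135.]
pot_moss [326. 191. 347. 206.] 0.82 [ 511. -318.   75.]
turntable [208. 109. 321. 221.] 0.73 [629. -58.  48.]
stand [210.  81. 324. 218.] 0.96 [688. -64.  50.]
stand [268. 135. 286. 155.] 0.65 [684. -95. 135.]
nozzle [207.  78. 318. 221.] 0.7 [687. -49.  57.]
nozzle [261. 164. 281. 187.] 0.19 [580. -81. 124.]
bottle [125. 201. 146. 221.] 0.59 [443. 389. 105.]
empty_pot [142. 230. 162. 250.] 0.86 [345. 344.  11.]
empty_pot [208.  82. 320. 223.] 0.58 [679. -57.  42.]
empty_pot [266. 135. 284. 156.] 0.16 [685. -92. 134.]
trowel [344. 147. 365. 213.] 0.72 [ 589. -398.   12.]
loose_bulb [354. 232. 360. 246.] 0.55 [ 368. -401.   43.]
ribbon_reel [137. 156. 155. 169.] 0.57 [631. 378.  27.]
side [ 376. -767. 1071.] [0.678, 0.005, -0.173] 452.11170704767017
pot_shoots [292. 156. 316. 199.] 0.93 [636.  -1. 126.]
pot_bulb [320. 193. 345. 226.] 0.84 [ 684. -120.  126.]
pot_bulb [231. 122. 388. 286.] 0.7 [651. -36.  50.]
pot_moss [279. 194. 305. 228.] 0.87 [ 579. -102.  123.]
pot_moss [269. 287. 295. 322.] 0.67 [ 509. -330.   73.]
turntable [230. 156. 385. 281.] 0.87 [633. -85.  49.]
stand [230. 122. 387. 283.] 0.7 [648. -33.  51.]
nozzle [231. 125. 385. 284.] 0.57 [647. -40.  51.]
bottle [209.  80. 230. 124.] 0.8 [450. 386.  98.]
bottle [217. 342. 234. 362.] 0.25 [ 363. -406.   40.]
empty_pot [182. 114. 203. 145.] 0.77 [351. 302.  68.]
trowel [272. 312. 375. 354.] 0.81 [ 602. -387.   -3.]
loose_bulb [216. 344. 236. 366.] 0.67 [ 364. -411.   39.]
ribbon_reel [264. 104. 285. 120.] 0.87 [641. 410.   5.]
```

View pics/top.png

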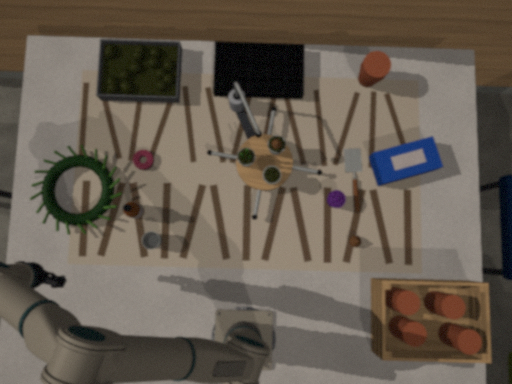

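View pics/side.png

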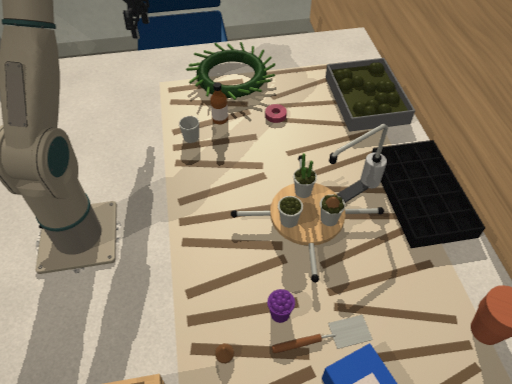

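The side view shows the shoots pot at (304,178), the bulb pot at (332,208), the moss pot at (290,210) and the nozzle at about (333,159). The can is at (376,165). The purple look-alike at (281,305) stands off the disc. Next I'll work out the geometry.

```bash
python3 - <<'E'
from h import *
from scipy.ndimage import label
for n in("top","side"):
    d=np.load(n+".npz");P=d["P"];c=d["c"].astype(int)
    X=P.reshape(-1,3);C=c.reshape(-1,3)
    roi=(abs(X[:,0]-660)<290)&(abs(X[:,1]+50)<270)&np.isfinite(X).all(1)
    X=X[roi];C=C[roi]
    disc=(abs(X[:,2]-50)<6)&(C[:,0]>C[:,2]*1.35)&(C[:,0]>90)&(np.hypot(X[:,0]-640,X[:,1]+50)<160)
    pts2=X[disc][:,:2].astype(np.float32)
    (cx,cy),r=cv2.minEnclosingCircle(pts2);print(n,"disc",cx,cy,r,len(pts2))
    rr=np.hypot(X[:,0]-cx,X[:,1]-cy);a=np.degrees(np.arctan2(X[:,1]-cy,X[:,0]-cx))
    sp=(rr>120)&(rr<225)&(X[:,2]>28)&(X[:,2]<60)
    h=np.histogram(a[sp],72,(-180,180))[0];print("spokes",[(int(-180+5*i),int(v)) for i,v in enumerate(h) if v>2])
    hi=(X[:,2]>190)
    print("high",np.round(np.c_[X[hi],rr[hi],a[hi]])[::max(1,hi.sum()//25)].astype(int).tolist())
    can=(X[:,2]>85)&(X[:,2]<108)&(rr>190);print("can",X[can].mean(0) if can.any() else 0,can.sum())
    bar=(X[:,2]>4)&(X[:,2]<18)&(rr>120)&(rr<215);print("bar",np.median(a[bar]),bar.sum())
    for nm,m in(("rim",(X[:,2]>100)&(X[:,2]<150)&(rr<110)),):
        h=np.histogram(a[m],36,(-180,180))[0];print(nm,[(int(-180+10*i),int(v)) for i,v in enumerate(h) if v>2])
    g=(X[:,2]>75)&(C[:,1]>C[:,0]*1.15)&(rr<120);print("green",np.round(X[g].mean(0)),g.sum())
    im=d["c"][100:230,200:330] if n=="top" else d["c"][110:290,215:395]
    save(cv2.resize(im,(380,380),interpolation=cv2.INTER_CUBIC),"c_%s.png"%n)
save(np.hstack([cv2.imread("pics/c_top.png"),cv2.imread("pics/c_side.png")])[...,::-1],"crop.png")
E
```

```text
top disc 641.0826416015625 -59.388553619384766 105.31901550292969 1327
spokes [(-105, 30), (-100, 73), (-15, 24), (-10, 72), (20, 5), (25, 9), (75, 18), (80, 84), (165, 21), (170, 85)]
high [[873, 51, 228, 257, 26], [861, 41, 243, 241, 25], [854, 41, 242, 235, 25], [862, 48, 202, 246, 26], [845, 30, 239, 223, 24], [832, 36, 247, 213, 27], [824, 30, 250, 204, 26], [819, 23, 246, 196, 25], [814, 16, 241, 189, 24], [801, 22, 248, 180, 27], [796, 16, 244, 172, 26], [790, 9, 244, 164, 25], [785, 2, 237, 157, 23], [774, 9, 240, 149, 27], [765, 2, 248, 138, 26], [761, -5, 239, 132, 24], [753, -12, 243, 122, 23], [742, -5, 248, 114, 28], [736, -12, 244, 106, 26], [730, -19, 242, 98, 24], [722, -22, 248, 89, 25], [718, -29, 238, 83, 21], [708, -23, 240, 76, 29], [706, -39, 237, 68, 17], [699, -29, 236, 65, 27], [697, -39, 232, 59, 20], [690, -30, 230, 57, 31], [637, 21, 191, 81, 93]]
can [859.32093552  53.43463084  98.98685696] 129
bar 19.765765805886595 1487
rim [(-180, 48), (-170, 57), (-160, 60), (-150, 50), (-140, 34), (-130, 8), (-70, 24), (-60, 43), (-50, 57), (-40, 55), (-30, 51), (-20
[... 588 characters left out ...]
, 4, 244, 157, 25], [791, 7, 236, 163, 25], [768, -3, 243, 137, 25], [750, -9, 245, 119, 26], [731, -10, 243, 102, 30], [742, -17, 244, 108, 24], [726, -20, 243, 92, 27], [706, -24, 243, 73, 31], [722, -26, 238, 86, 24], [704, -31, 240, 68, 26], [639, 21, 190, 82, 93], [707, -36, 233, 68, 22], [708, -36, 226, 69, 22], [705, -39, 222, 65, 20], [694, -36, 210, 56, 27]]
can [863.8235276   40.34652284  97.3421299 ] 248
bar 21.853385529326836 848
rim [(-180, 62), (-170, 80), (-160, 113), (-150, 105), (-140, 64), (-70, 73), (-60, 100), (-50, 116), (-40, 81), (-30, 46), (-20, 26), (-10, 6), (60, 36), (70, 62), (80, 67), (90, 82), (100, 84), (110, 44), (160, 3), (170, 26)]
green [643.   7. 151.] 157
```

View pics/crop.png

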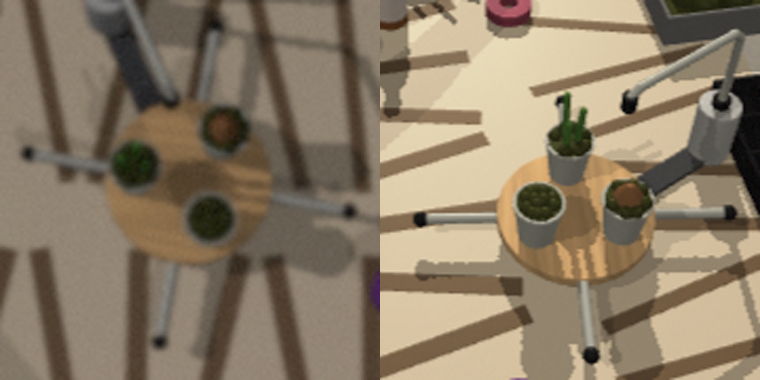

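The hub is at about (641,-59) and the nozzle at about 25°. The shoots pot sits at about 89°, so it needs roughly 63° clockwise. The spoke at 170°, nearest the robot, gets pushed towards +y. The crop confirms the target: it's the only pot with upright green shoots, and it stands on the disc. I'll move to the -y side of that spoke.

```bash
python3 -m handwheel '[{"delta_pos":[2.2,-3.0,0],"yaw":0},{"delta_pos":[2.2,-3.0,0],"yaw":0},{"delta_pos":[2.2,-3.0,0],"yaw":0},{"delta_pos":[2.2,-3.0,0],"yaw":0},{"delta_pos":[2.2,-3.0,0],"yaw":0},{"delta_pos":[2.2,-3.0,0],"yaw":0},{"delta_pos":[2.2,-3.0,0],"yaw":0},{"delta_pos":[2.2,-3.0,0],"yaw":0},{"delta_pos":[2.2,-3.0,0],"yaw":0},{"delta_pos":[2.2,-3.0,0],"yaw":0}]' -1
python3 -m handwheel '[{"delta_pos":[0,-3.5,0],"yaw":0},{"delta_pos":[0,-3.5,0],"yaw":0},{"delta_pos":[0,-3.5,0],"yaw":0},{"delta_pos":[0,-3.5,0],"yaw":0},{"delta_pos":[0,-3.5,0],"yaw":0},{"delta_pos":[0,-3.5,0],"yaw":0},{"delta_pos":[0,-3.5,0],"yaw":0},{"delta_pos":[0,-3.5,0],"yaw":0},{"delta_pos":[0,-3.5,0],"yaw":0},{"delta_pos":[0,0,0],"yaw":0}]'
python3 - <<'E'
from h import *
# refine pot / nozzle angles with template fits
from scipy.optimize import least_squares
for n in("top","side"):
    d=np.load(n+".npz");P=d["P"].reshape(-1,3);c=d["c"].reshape(-1,3).astype(int)
    h=np.array([641.5,-60])
    rr=np.hypot(*(P[:,:2]-h).T);a=np.degrees(np.arctan2(P[:,1]-h[1],P[:,0]-h[0]))
    for lo,hi in((50,125),(-80,0),(-180,-120)):
        m=(rr<115)&(a>lo)&(a<hi)&(P[:,2]>95)&(P[:,2]<123)
        (x,y),r=cv2.minEnclosingCircle(P[m][:,:2].astype(np.float32));v=np.array([x,y])-h
        print(n,np.round([x,y,r]),np.hypot(*v),np.degrees(np.arctan2(v[1],v[0])))
    m=(P[:,2]>235)&(P[:,2]<255)&(abs(a-25)<10)&(rr<260)&(rr>70)
    vx,vy,x0,y0=cv2.fitLine(P[m][:,:2].astype(np.float32),cv2.DIST_HUBER,0,.01,.01).ravel()
    print("pipe dir",np.degrees(np.arctan2(vy,vx)),"offset of hub",(h[0]-x0)*vy-(h[1]-y0)*vx)
    for s in(-100,-10,80,170):
        m=(abs(a-s)<10)&(rr>120)&(rr<225)&(P[:,2]>32)&(P[:,2]<60)
        vx,vy,x0,y0=cv2.fitLine(P[m][:,:2].astype(np.float32),cv2.DIST_HUBER,0,.01,.01).ravel()
        print("spoke",np.degrees(np.arctan2(vy,vx)),(h[0]-x0)*vy-(h[1]-y0)*vx)
E
```

```text
clock: 2.08
eef_pos: [451.6, 306.2, 231.6]
tool_rot: [3.141, 0.0, 2.779]
force: [0.4, 0.6, 0.0]
width: 0.2
gripper_force: 0.0
clock: 2.92
eef_pos: [450.3, -15.1, 231.7]
tool_rot: [-3.138, 0.002, 2.768]
force: [0.3, -0.1, 1.2]
width: -0.0
gripper_force: 0.0
top [645.   8.  33.] 68.25621117035632 87.47143433686179
top [692. -98.  33.] 63.759966445825114 -36.99992954471677
top [583. -84.  33.] 63.69719878540637 -157.77235909455536
pipe dir 25.223516 offset of hub 1.329107653746803
spoke 80.99976 0.024496784483062584
spoke -8.761221 0.709520710985089
spoke 81.529785 1.2296838387474054
spoke -8.832392 -0.20851393753878256
side [644.   8.  34.] 67.61320239576615 87.87427556133467
side [690. -97.  35.] 61.30948122549429 -37.15648196639504
side [582. -85.  33.] 64.02535646171442 -157.43376337226903
pipe dir 25.03998 offset of hub -0.48379320833731754
spoke 81.16592 0.9623607147159419
spoke -8.569725 -2.9444375449329527
spoke 81.40176 5.178079548339156
spoke -8.385561 -1.8871156481818616
```

```bash
python3 -m handwheel '[{"delta_pos":[0,-3.0,0],"yaw":0},{"delta_pos":[0,-3.2,-1.0],"yaw":0},{"delta_pos":[0,0,-3.5],"yaw":0},{"delta_pos":[0,0,-3.5],"yaw":0},{"delta_pos":[0,0,-3.5],"yaw":0},{"delta_pos":[0,0,-3.5],"yaw":0},{"delta_pos":[0,0,-3.0],"yaw":0},{"delta_pos":[0,0,-2.0],"yaw":0},{"delta_pos":[0,0,-1.0],"yaw":0},{"delta_pos":[0,0,0],"yaw":0}]'
```

```text
clock: 3.75
eef_pos: [449.8, -68.3, 25.0]
tool_rot: [-3.141, -0.009, 2.778]
force: [-1.0, 0.3, 0.1]
width: 0.1
gripper_force: 0.0
```

```bash
python3 -m handwheel '[{"delta_pos":[0.1,0.5,0],"yaw":0},{"delta_pos":[0.1,0.5,0],"yaw":0},{"delta_pos":[0.1,0.5,0],"yaw":0},{"delta_pos":[0.1,0.5,0],"yaw":0},{"delta_pos":[0.1,0.7,0],"yaw":0},{"delta_pos":[0.1,0.7,0],"yaw":0},{"delta_pos":[0.1,0.7,0],"yaw":0},{"delta_pos":[0.1,0.7,0],"yaw":0},{"delta_pos":[0.1,0.7,0],"yaw":0},{"delta_pos":[0.1,0.7,0],"yaw":0}]'
python3 -m handwheel '[{"delta_pos":[0.25,0.65,0],"yaw":0},{"delta_pos":[0.25,0.65,0],"yaw":0},{"delta_pos":[0.3,0.6,0],"yaw":0},{"delta_pos":[0.3,0.6,0],"yaw":0},{"delta_pos":[0.3,0.6,0],"yaw":0},{"delta_pos":[0.35,0.6,0],"yaw":0},{"delta_pos":[0.35,0.6,0],"yaw":0},{"delta_pos":[0.4,0.6,0],"yaw":0},{"delta_pos":[0.3,0.4,0],"yaw":0},{"delta_pos":[0,0,0],"yaw":0}]'
cat > m.py <<'E'
from h import *
import sys
H=np.array([641.5,-60])
for n in("top","side"):
    p=get_image(n);P=pts(p).reshape(-1,3);c=p["color"].reshape(-1,3).astype(int);save(p["color"],n+sys.argv[1]+".png")
    rr=np.hypot(*(P[:,:2]-H).T);a=np.degrees(np.arctan2(P[:,1]-H[1],P[:,0]-H[0]))
    m=(rr<110)&(P[:,2]>95)&(P[:,2]<123)
    # three circle centres at r=65: score angles by rim membership
    A=np.arange(-180,180,.5);hist=[]
    for t in A:
        q=H+65*np.array([np.cos(np.radians(t)),np.sin(np.radians(t))])
        dd=np.hypot(*(P[m][:,:2]-q).T);hist.append((dd<33).sum())
    hist=np.array(hist,float)
    for _ in range(3):
        i=hist.argmax();w=hist>=hist[i]*.985;w&=abs((A-A[i]+180)%360-180)<20
        t0=A[i]+((A[w]-A[i]+180)%360-180).mean()
        q=H+65*np.array([np.cos(np.radians(t0)),np.sin(np.radians(t0))])
        k=m&(np.hypot(*(P[:,:2]-q).T)<40);(x,y),r=cv2.minEnclosingCircle(P[k][:,:2].astype(np.float32))
        g=k&(c[:,1]>c[:,0]*1.15);tall=(np.hypot(*(P[:,:2]-q).T)<33)&(P[:,2]>150)&(P[:,2]<200)
        print(n,"pot",round(t0,1),"circle",round(x),round(y),round(r),"ang",np.round(np.degrees(np.arctan2(y-H[1],x-H[0])),1),"n",hist[i],"green",g.sum(),"tall",tall.sum())
        hist[abs((A-A[i]+180)%360-180)<60]=0
    m=(rr>120)&(rr<212)&(P[:,2]>32)&(P[:,2]<60)
    B=np.arange(0,90,.25);s=[(abs(((a[m]-b+45)%90)-45)*np.pi/180*rr[m]<7).sum() for b in B];s=np.array(s)
    w=s>=s.max()*.97;print(n,"spoke mod90",B[s.argmax()],B[w].min(),B[w].max(),s.max())
s=status.read_state();e=s["eef_pos"];print(s["clock"],e,s["force"],"finger r,ang",np.hypot(*(e[:2]-H)),np.degrees(np.arctan2(e[1]-H[1],e[0]-H[0])))
E
python3 m.py 2
```

```text
clock: 4.58
eef_pos: [460.9, -6.2, 26.8]
tool_rot: [-3.142, -0.006, 2.779]
force: [1.8, -3.4, -0.9]
width: 0.2
gripper_force: 1.0
clock: 5.42
eef_pos: [489.4, 47.9, 26.7]
tool_rot: [3.14, -0.006, 2.781]
force: [0.3, -0.2, 1.1]
width: 0.1
gripper_force: 0.0
top pot 169.0 circle 579 -48 33 ang 169.0 n 154.0 green 1 tall 0
top pot 54.1 circle 681 -5 33 ang 53.8 n 118.0 green 22 tall 38
top pot -71.5 circle 663 -121 33 ang -70.9 n 115.0 green 0 tall 3
top spoke mod90 48.0 47.75 48.0 277
side pot 169.8 circle 579 -48 35 ang 168.8 n 273.0 green 0 tall 0
side pot 54.2 circle 680 -5 35 ang 55.3 n 236.0 green 19 tall 104
side pot -71.5 circle 663 -120 34 ang -70.6 n 235.0 green 0 tall 0
side spoke mod90 47.75 47.5 48.0 520
5.5167 [488.48535723  47.03131979  26.70836874] [-0.73236326 -0.20693783  0.14452544] finger r,ang 186.7329224267717 145.02782025369237
```

```bash
python3 -m handwheel '[{"delta_pos":[0.3,0.4,0],"yaw":0},{"delta_pos":[0.45,0.55,0],"yaw":0},{"delta_pos":[0.45,0.55,0],"yaw":0},{"delta_pos":[0.5,0.5,0],"yaw":0},{"delta_pos":[0.5,0.5,0],"yaw":0},{"delta_pos":[0.55,0.45,0],"yaw":0},{"delta_pos":[0.55,0.45,0],"yaw":0},{"delta_pos":[0.6,0.4,0],"yaw":0},{"delta_pos":[0.6,0.4,0],"yaw":0},{"delta_pos":[0.6,0.4,0],"yaw":0}]'
python3 -m handwheel '[{"delta_pos":[0.5,0.3,0],"yaw":0},{"delta_pos":[0.4,0.2,0],"yaw":0},{"delta_pos":[0.0,0.0,0],"yaw":0},{"delta_pos":[0,0,0],"yaw":0}]'
python3 m.py 3
```

```text
clock: 6.35
eef_pos: [540.0, 92.6, 26.7]
tool_rot: [-3.141, -0.007, 2.779]
force: [-1.0, -2.4, 0.6]
width: -0.0
gripper_force: 1.0
clock: 6.68
eef_pos: [549.1, 97.9, 26.8]
tool_rot: [3.141, -0.006, 2.779]
force: [0.8, -0.4, 0.2]
width: 0.1
gripper_force: 0.0
top pot 144.5 circle 590 -23 33 ang 144.3 n 149.0 green 1 tall 0
top pot 30.5 circle 700 -27 33 ang 29.2 n 116.0 green 27 tall 27
top pot -95.2 circle 635 -123 33 ang -95.5 n 99.0 green 0 tall 2
top spoke mod90 23.25 23.0 23.5 289
side pot 144.2 circle 589 -22 34 ang 144.2 n 274.0 green 0 tall 0
side pot 29.0 circle 700 -26 33 ang 30.0 n 257.0 green 23 tall 88
side pot -96.2 circle 635 -124 34 ang -95.8 n 244.0 green 0 tall 0
side spoke mod90 23.25 23.0 23.5 549
6.7833 [548.74453703  97.50003267  26.8574026 ] [-0.14459601 -0.1253686  -0.15808988] finger r,ang 182.78357749546836 120.49482878995599
```

```bash
python3 -m handwheel '[{"delta_pos":[0.4,0.2,0],"yaw":0},{"delta_pos":[0.4,0.2,0],"yaw":0},{"delta_pos":[0.3,0.2,0],"yaw":0},{"delta_pos":[0.15,0.1,0],"yaw":0},{"delta_pos":[0,0,0],"yaw":0},{"delta_pos":[0,0,0],"yaw":0}]'
python3 m.py 4
```

```text
clock: 7.28
eef_pos: [561.5, 104.5, 26.8]
tool_rot: [3.141, -0.006, 2.779]
force: [-0.6, -0.4, 0.0]
width: -0.2
gripper_force: 0.2
top pot 141.0 circle 592 -20 33 ang 141.0 n 157.0 green 4 tall 0
top pot 26.0 circle 702 -31 33 ang 25.4 n 126.0 green 25 tall 27
top pot -99.8 circle 631 -123 33 ang -99.7 n 112.0 green 0 tall 0
top spoke mod90 19.25 19.0 19.5 259
side pot 140.8 circle 592 -18 34 ang 140.2 n 271.0 green 0 tall 0
side pot 24.5 circle 702 -30 34 ang 26.4 n 246.0 green 14 tall 94
side pot -100.0 circle 630 -122 34 ang -100.4 n 228.0 green 0 tall 0
side spoke mod90 19.25 19.0 19.5 536
7.3833 [561.40886966 104.52577215  26.82744231] [ 0.45986762 -0.1831775  -0.55786862] finger r,ang 182.9844771058061 115.9568146314244
```

The pot is at about 25.5° and the nozzle at about 25.1°, which is within 1 mm. I'll back off and retreat upwards.

```bash
python3 -m handwheel '[{"delta_pos":[-0.8,-0.4,0],"yaw":0},{"delta_pos":[-1.2,-0.6,0],"yaw":0},{"delta_pos":[-1.6,-0.8,0],"yaw":0},{"delta_pos":[-0.8,-0.2,2.0],"yaw":0},{"delta_pos":[-0.5,0,3.5],"yaw":0},{"delta_pos":[-0.5,0,3.5],"yaw":0},{"delta_pos":[-0.5,0,3.5],"yaw":0},{"delta_pos":[-0.5,0,3.5],"yaw":0},{"delta_pos":[-0.5,0,3.0],"yaw":0},{"delta_pos":[0,0,0],"yaw":0}]'
python3 -m handwheel '[{"delta_pos":[-1,2,0],"yaw":0},{"delta_pos":[-1,3,0],"yaw":0},{"delta_pos":[0,3,0],"yaw":0},{"delta_pos":[0,3,0],"yaw":0},{"delta_pos":[0,3,0],"yaw":0},{"delta_pos":[0,0,0],"yaw":0},{"delta_pos":[0,0,0],"yaw":0}]'
python3 m.py 5
python3 -c "
from h import *
a=cv2.imread('pics/top5.png');b=cv2.imread('pics/side5.png')
o=np.hstack([cv2.resize(a[70:230,190:350],(390,390)),cv2.resize(b[110:290,215:395],(390,390))]);cv2.imwrite('pics/fin.png',o)"
```

```text
clock: 8.22
eef_pos: [493.9, 84.2, 222.0]
tool_rot: [3.135, 0.001, 2.778]
force: [0.5, -0.1, -0.3]
width: -0.3
gripper_force: 0.0
clock: 8.8
eef_pos: [471.1, 225.9, 216.2]
tool_rot: [3.141, -0.007, 2.783]
force: [-0.2, -1.1, 0.9]
width: 0.2
gripper_force: 0.0
top pot 140.8 circle 592 -20 33 ang 140.8 n 155.0 green 3 tall 0
top pot 25.2 circle 702 -31 33 ang 25.4 n 124.0 green 25 tall 27
top pot -100.0 circle 632 -123 33 ang -99.0 n 111.0 green 0 tall 0
top spoke mod90 19.25 19.0 19.5 328
side pot 140.8 circle 593 -19 34 ang 139.8 n 277.0 green 0 tall 0
side pot 24.2 circle 702 -32 34 ang 25.1 n 246.0 green 12 tall 96
side pot -100.0 circle 630 -122 34 ang -100.1 n 233.0 green 0 tall 0
side spoke mod90 19.25 19.0 19.5 561
8.9 [471.6615799  223.03420002 216.51537395] [-0.27687275 -0.80026998 -0.41792948] finger r,ang 330.080970860712 120.96642086051733
```

View pics/fin.png

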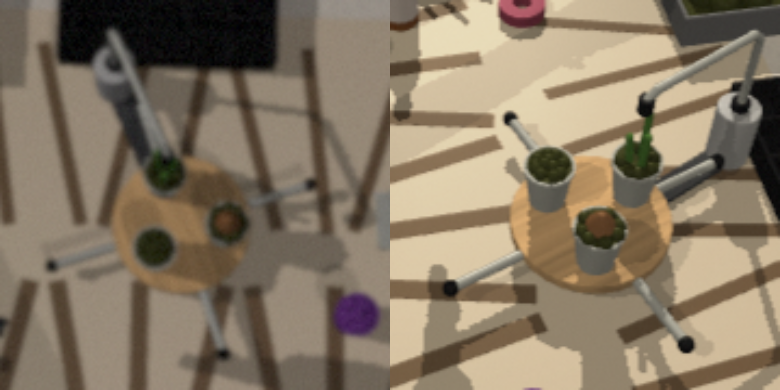

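The final crop shows the shoots pot at (165,172) on the left and (638,175) on the right. It stands under the black nozzle, with all the pots upright and the arm clear.

```bash
python3 -c "
from cell import ctrl
print(ctrl.finish_job())"
```

```text
the job is handed in; nothing more can be done
None
```

The pot with the green shoots now stands under the nozzle, within about 1 mm by the cameras; all three pots are upright on the disc, the arm touches nothing, and the job is handed in.

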